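# Put the part-used label roll away in the drawer

### The arm

A 6-joint arm with a two-finger parallel gripper is mounted at the origin on a cart in front of the work surface, level with it; the furniture and walls round the work are solid. World frame = base frame: x ahead of the robot, y to its left, z up, the work surface at z = 0. Lengths are in m, angles in rad, forces in N, time in s.
With the tool pointing down it reaches from about 0.3 to 0.85 m from the base axis. Payload 4.2 kg.
Tool frame: the origin (TCP) lies at the very end of the fingers, on their centre line; the grasp point (between the pads) lies 19 mm behind it (env.grip_point_offset is the distance from the TCP to the grasp point, in m); z points along the fingers, y is the line along which they close (so a half turn about z gives the same grasp; the last joint's range is limited). The gripper opens to 91 mm and grips with 3 to 60 N. Pads are 32 mm wide; open, the fingers measure 118 mm over their backs; the gripper's body (76 mm by 178 mm) begins 60 mm behind the grasp point.
Start: joints at [-1.325, 0.32, 1.565, -0, 1.257, -0.02], TCP at [0.151, -0.555, 0.214] pointing down, gripper open.
Joint ranges: [-3.11, 3.11], [-0.84, 2.01], [0.21, 2.61], [-1.34, 4.49], [0.05, 2.63], [-2.56, 2.56]. Speed limits (rad/s): [2.57, 2.57, 3.14, 3.14, 3.14, 3.14].

### API

Orientations are given as a unit quaternion [x, y, z, w].
In Python, from station import env gives the robot as it stands.
- The arm moves only by the tool hand_motion, called by a JSON object that holds its "op" and its "data". Schema: {"type":"object","properties":{"deltas":{"type":"array","items":{"type":"array","items":{"type":"number"},"minItems":6,"maxItems":6},"minItems":1,"maxItems":12},"finger_gap":{"type":"number"},"force":{"type":"number"},"only":{"type":"string"},"quiet":{"type":"boolean"},"lines":{"type":"string"}},"required":["deltas"],"additionalProperties":false}. deltas is a list of rows, 1 to 12 of them, each of 6 numbers: dx, dy, dz in normalised numbers (1 is 0.8 m), then a rotation vector rx, ry, rz in parts of the range, where 1.0 means pi rad; each row is the pose to reach, as a shift and turn from the pose commanded when the call began, along the tool's axes at that moment; what a row does not reach only later rows make up. A row lasts 1/12 s, in which the tool goes at most 0.0417 m and 0.125 rad, less where a joint would pass 70% of its speed; a pose out of reach is approached as far as the arm can. finger_gap is the finger opening in m, set as the call begins (left out keeps the last). The fingers move at their own pace and stop on an object; force is the grip in N (left out, the last holds). Time passes only in rows, so rows that do not move let the fingers close. The tool returns the time, the measured TCP pose, the force, the opening and the grip force at its end. only (a regular expression) keeps the lines of the reply that match it, lines (a string "A,B") keeps lines A to B, and quiet returns only ok. Input that does not fit is refused with a message, and nothing moves.
- env.state(): the state, without advancing time (a new reading comes with each control period).
- env.get_image(name): name is "side" or "top"; returns the picture (420x560x3 uint8, red, green, blue); there is no depth.
- env.camera_params(name): a dict with "fov_y" (degrees; the focal length in pixels is half the picture's height over the tangent of half this angle, whatever the lens; pixels are square), "cx", "cy" (the principal point, pixels), "D" ([k1, k2, p1, p2, k3] as OpenCV has them; the pictures are not rectified), "eye" and "orientation" of the camera in the world. Camera axes: x right, y down, z forward; pixel columns grow to the right and rows downward; lengths in m; the calibration is good to about 2 mm. A picture is of the moment at which its call begins. camera_params takes no time and is no camera call.
- env.close_job(): hands the job in; it is judged then, once.
The state is a dict: "time_s": time; "joint_pos": joint angles; "qvel": joint speeds; "tau": joint torques, N m; "tool_pos": TCP position; "eef_rot": TCP orientation; "force": force on the tool from outside, world axes, zero at the start; "ft_torque": the same for the moment, N m; "finger_gap": finger opening in m; "gripper_force": force on a finger pad.
Only numpy, scipy, OpenCV 4.12 (cv2) and the standard library are available. Lean on these libraries where they do the work, as an engineer would, in place of code of your own. Each camera call takes 0.05 s, during which the arm holds its last target. There are 200 camera calls.

### The job

Pull the drawer of the small drawer unit all the way out to its stop. Then slide the slimmer of the two label rolls on the spindle stand up off its spindle and set it down flat inside the drawer, without dropping it in. Leave the drawer fully out, the fatter roll on its spindle and everything else where it is.

Things in the scene. Friction and masses are not known exactly. Their poses are not given: they have to be found in the camera images.
- unit: Fixed grey desk-top drawer unit with one white-fronted drawer, 240 deep (its x) x 220 wide (y) x 90 mm high (z). Origin at the centre of its underside; its front, with the drawer, faces its own -x. Its yaw varies. It does not move.
- unit_drawer0 (a joint): How far the drawer is pulled out along the unit's own -x (m): 0 is shut, 0.166 is the stop. It slides with about 1 N of friction and mild damping, stays where it is left, and may start slightly open.
- unit_drawer0_handle (a point): Middle of the drawer's steel bar handle; it moves with the drawer. The bar is 11 mm thick, 120 mm long and runs level along the unit's y; its axis stands 35 mm in front of the drawer front, 38 mm below the top of the unit (52 mm above the desk). Axes parallel to those of the unit.
- drawer_floor (a point): Point on the drawer's inner floor, 22 mm above the desk, moving with the drawer: 135 mm behind (unit's +x of) the bar's axis. Axes as the unit's. The drawer is 178 mm wide inside, walls 46 mm high, its front panel 56 mm above this floor. With the drawer fully out, the front's inner face lies 80 mm to -x of this point and the unit's front edge 80 mm to +x.
- stand: Fixed spindle stand: dark steel plate 110 (x) x 220 (y) x 12 mm with two upright steel spindles at y = -65 and y = +65 mm, each rising from a 44 mm wide flange whose top (z = 25 mm) carries a roll. Spindles are 19 mm thick, with bevelled tips at z = 77 mm. Origin at the centre of the plate's underside. It does not move.
- spindle_a (a point): Tip of the spindle at the stand's -y end, 77 mm above the desk.
- spindle_b (a point): Tip of the spindle at the stand's +y end, 77 mm above the desk.
- slim_roll: The slimmer, part-used roll of white paper labels: 50 mm outside diameter, 40 mm tall, on a cardboard core with a 25 mm bore (the core stands 1 mm proud on top), about 0.07 kg. It sits upright and loose on one of the two spindles, resting on the flange, its underside 25 mm above the desk. Origin at the centre of its underside, z up along its bore.
- full_roll: The fatter, full roll of white paper labels: 68 mm outside diameter, otherwise like the slim one, about 0.13 kg. It sits on the other spindle and stays there. Origin at the centre of its underside, z up along its bore.
- timer: Bystander: white bench timer, 64 x 64 x 18 mm, lying on the desk. Origin at the centre of its underside.
- jar: Bystander: dark jar with white screw cap, 59 mm across, 77 mm tall. Origin at the centre of its underside.
- marker: Bystander: white marker pen with black cap lying on the desk, 135 mm long along its y, 17 mm thick. Origin at the centre of its underside.

How it is judged:
By the outcome, as a careful person would: the job done as asked, in the order asked, and still so for the second after the job is handed in, with the robot touching nothing.
It also fails if it takes over 53 s, if anything falls off the work surface, if the arm or the gripper's body presses on something with over 40 N, if the wrist force passes 120 N, or if a joint passes its speed limit or range.

## Working session

There is one attempt and no reset: what is moved stays moved. The work goes in short steps, Python scripts to look and compute and a tool call to move; the robot and the scene stay as the last step left them, time stands still between calls to the robot, and variables do not carry over. Pictures are saved under pics/ and viewed, at most 10 in all, crops included, and the job is handed in when it is done.

```bash
ls; mkdir -p pics
```

Run:
```python
from station import env
import cv2
for n in ("top","side"):
    cv2.imwrite(f"pics/{n}0.png",env.get_image(n)[:,:,::-1]); print(env.camera_params(n))
print(env.state(), env.grip_point_offset)
```

```text
pics
station.py
{'fov_y': 53.49211865497815, 'cx': 277.54353982505864, 'cy': 200.43790120875352, 'D': array([-0.00109308,  0.        ,  0.        ,  0.        ,  0.        ]), 'eye': array([ 0.44835283, -0.01898676,  1.25664802]), 'orientation': array([-0.70411601,  0.70908256, -0.02384686,  0.02922154])}
{'fov_y': 55.678905975007794, 'cx': 281.2148690316778, 'cy': 208.74123915055995, 'D': array([-0.09343807,  0.        ,  0.        ,  0.        ,  0.        ]), 'eye': array([0.60095167, 0.79707214, 0.67466521]), 'orientation': array([ 0.02305914,  0.89360924, -0.44820068, -0.00685223])}
{'time_s': 0.1, 'joint_pos': array([-1.32503105e+00,  3.20241228e-01,  1.56553320e+00,  1.96982839e-05,
        1.25740134e+00, -2.00122279e-02]), 'qvel': array([-0.00213998, -0.00186539, -0.00403407,  0.0003579 , -0.00039982,
       -0.00141113]), 'tau': array([-1.74628235e-04, -4.13333023e+01, -2.32510078e+01,  7.28088920e-02,
        4.22292470e-02, -6.42153373e-05]), 'tool_pos': array([ 0.15092169, -0.55438202,  0.21320599]), 'eef_rot': array([ 9.91183368e-01,  1.32494918e-01, -7.98511891e-05, -7.87574711e-04]), 'force': array([-0.54576381, -0.35401391,  0.44644448]), 'ft_torque': array([-0.00382301,  0.07823461, -0.00713315]), 'gripper_force': 0.0, 'finger_gap': 0.09113129914841292} 0.0188
```

View pics/top0.png

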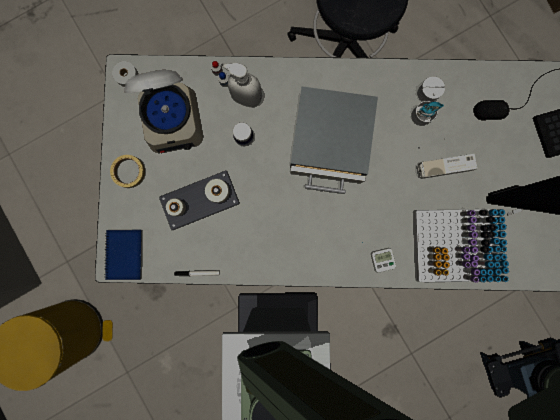

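View pics/side0.png

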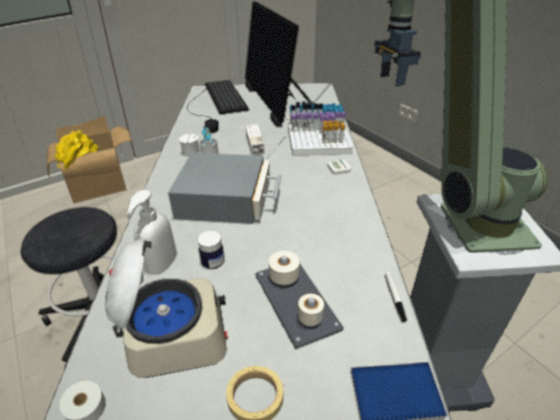

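The top view shows the unit around (335,130) with its handle near (325,185), the slim roll at about (175,207) and the fat roll at about (217,190). I'll enlarge this area.

Run:
```python
import cv2
t=cv2.imread("pics/top0.png")
a=cv2.resize(t[75:200,280:390],None,fx=4,fy=4,interpolation=cv2.INTER_CUBIC)
b=cv2.resize(t[165:235,155:245],None,fx=4,fy=4,interpolation=cv2.INTER_CUBIC)
import numpy as np
o=np.zeros((500,800,3),np.uint8); o[:500,:440]=a; o[:280,440:800]=b
cv2.imwrite("pics/crop.png",o)
```

Create geo.py:
```python
import numpy as np,cv2
from scipy.spatial.transform import Rotation as R
from station import env
def cam(n):
    p=env.camera_params(n); f=210/np.tan(np.radians(p['fov_y']/2))
    K=np.array([[f,0,p['cx']],[0,f,p['cy']],[0,0,1]]); return K,p['D'],R.from_quat(p['orientation']).as_matrix(),p['eye']
def ray(n,u,v,z):
    K,D,M,e=cam(n); x=cv2.undistortPoints(np.array([[[u,v]]],float),K,D)[0,0]
    d=M@np.array([x[0],x[1],1]); return e+d*(z-e[2])/d[2]
def proj(n,P):
    K,D,M,e=cam(n); q=(np.atleast_2d(P)-e)@M
    return cv2.projectPoints(q,np.zeros(3),np.zeros(3),K,D)[0][:,0]
```

```text
(no output)
```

View pics/crop.png

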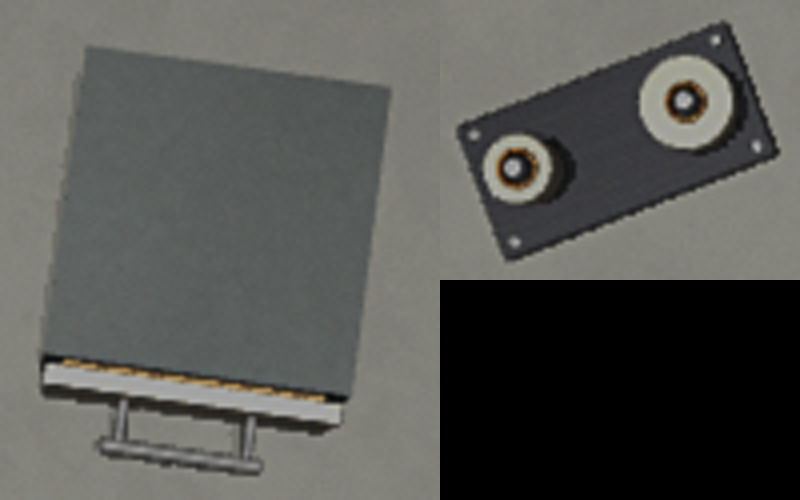

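Crop coordinates: the unit's top corners are (86,46), (391,87), (352,397) and (43,355). The bar runs from (99,444) to (262,467). The slim spindle tip is at (515,168) and the fat one at (684,100).

Run:
```python
from geo import *
c=lambda u,v,ou,ov:((u+.5)/4-.5+ou,(v+.5)/4-.5+ov)
U=[ray("top",*c(u,v,280,75),.09)[:2] for u,v in((86,46),(391,87),(352,397),(43,355))]
U=np.array(U);print(U,U.mean(0)); 
print([np.linalg.norm(U[i]-U[i-1]) for i in range(4)])
ax=(U[0]+U[1]-U[2]-U[3]); yaw=np.arctan2(ax[1],ax[0]); w=U[0]+U[3]-U[1]-U[2]; print(yaw,np.arctan2(-w[0],w[1]))
H=np.array([ray("top",*c(u,v,280,75),.055)[:2] for u,v in((99,444),(262,467))]);print(H,H.mean(0),np.linalg.norm(H[0]-H[1]),np.arctan2(-(H[0]-H[1])[0],(H[0]-H[1])[1]))
h=H.mean(0)-U.mean(0);cy,sy=np.cos(yaw),np.sin(yaw);print("handle in unit",h@[cy,sy],h@[-sy,cy])
for n,t,r in(("slim",(515,168),(518,168)),("fat",(684,100),(687,102))):
    print(n,ray("top",*c(t[0]-440,t[1],155,165),.077),ray("top",*c(r[0]-440,r[1],155,165),.065))
# side check
print(proj("side",[*[np.r_[x,.09] for x in U],*[np.r_[x,.052] for x in H]]))
```

```text
[[ 0.86414429 -0.08020003]
 [ 0.83210663 -0.29756594]
 [ 0.60929465 -0.26463391]
 [ 0.64089278 -0.04737686]] [ 0.73660959 -0.17244418]
[np.float64(0.2256514976879254), np.float64(0.21971425534264494), np.float64(0.22523254044528038), np.float64(0.21954285962091338)]
-0.14635815169280852 -0.145383061684265
[[ 0.58124278 -0.08820492]
 [ 0.56362183 -0.20584529]] [ 0.5724323 -0.1470251] 0.11895273442572697 -0.1486812950612521
handle in unit -0.16612904471243528 0.0012043262521360294
slim [0.52164363 0.28581255 0.077     ] [0.52237365 0.28675573 0.065     ]
fat [0.56927834 0.16582029 0.077     ] [0.5690469  0.16553374 0.065     ]
[[167.98392838 191.30171117]
 [191.18647446 151.36091885]
 [263.45420452 154.08572031]
 [252.14098806 195.41507464]
 [274.97124355 197.5773434 ]
 [279.53983387 174.55122492]]
```

Run:
```python
import cv2,numpy as np
t=cv2.imread("pics/side0.png")
a=cv2.resize(t[145:230,165:295],None,fx=4,fy=4,interpolation=cv2.INTER_CUBIC)
b=cv2.resize(t[245:330,265:335],None,fx=4,fy=4,interpolation=cv2.INTER_CUBIC)
cv2.imwrite("pics/crop2.png",np.hstack([a,b]))
```

```text
(no output)
```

View pics/crop2.png

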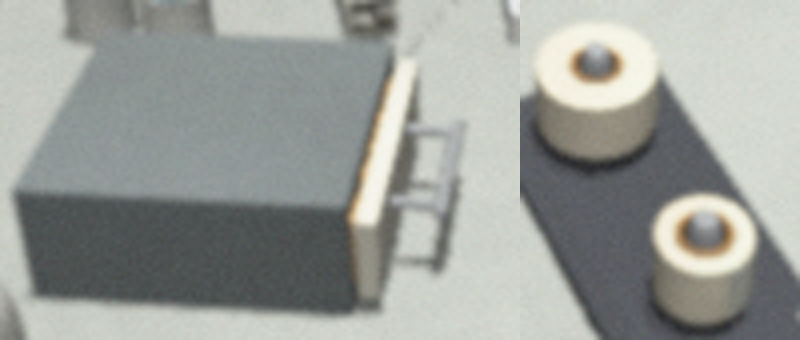

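The side view agrees: the bar ends are near (440,207) and (460,124) in crop 2, the slim roll is the nearer one with its tip at about (706,222), and the drawer is about 5 mm open. I'll write a helper that works out rows in tool axes.

Add to geo.py:
```python
def go(x,y,z,ya):
    "shift/turn in tool axes to TCP x,y,z, pointing down, closing line (tool y) at world angle ya"
    s=env.state(); M=R.from_quat(s['eef_rot'])
    best=None
    for a in(ya,ya+np.pi):
        yv=np.array([np.cos(a),np.sin(a),0]); zv=np.array([0,0,-1.]); T=R.from_matrix(np.c_[np.cross(yv,zv),yv,zv])
        r=(M.inv()*T).as_rotvec()
        if best is None or np.linalg.norm(r)<np.linalg.norm(best): best=r
    d=M.inv().apply(np.array([x,y,z])-s['tool_pos'])
    print("row",np.round(d,4),np.round(best,4),"at",np.round(s['tool_pos'],4),"q",np.round(s['joint_pos'],2))
```

Run:
```python
from geo import *
print(proj("side",[[.5216,.2858,.077],[.5693,.1658,.077]]), "seen",311.2,300.2,(597-520)/4+265-.4,52/4+244.6)
go(.572,-.147,.2,-.146)
```

```text
[[312.10290049 296.56708337]
 [284.32036162 255.09686061]] seen 311.2 300.2 283.85 257.6
row [ 0.5133 -0.2825  0.0137] [-1.400e-03 -1.000e-03 -1.159e+00] at [ 0.1509 -0.5544  0.2132] q [-1.33  0.32  1.57  0.    1.26 -0.02]
```

Careful with the scale: shifts go in shares of 0.8 m and turns go in shares of pi rad. That gives: 0.513 m / 0.8 = 0.6413, -0.2825 m / 0.8 = -0.3531, -1.159 rad / 3.1416 = -0.3689.

{"op": "hand_motion", "data": {"deltas": [[0.6413, -0.3531, 0.0175, 0, 0, -0.3689], [0.6413, -0.3531, 0.0175, 0, 0, -0.3689], [0.6413, -0.3531, 0.0175, 0, 0, -0.3689], [0.6413, -0.3531, 0.0175, 0, 0, -0.3689], [0.6413, -0.3531, 0.0175, 0, 0, -0.3689], [0.6413, -0.3531, 0.0175, 0, 0, -0.3689], [0.6413, -0.3531, 0.0175, 0, 0, -0.3689], [0.6413, -0.3531, 0.0175, 0, 0, -0.3689], [0.6413, -0.3531, 0.0175, 0, 0, -0.3689], [0.6413, -0.3531, 0.0175, 0, 0, -0.3689], [0.6413, -0.3531, 0.0175, 0, 0, -0.3689], [0.6413, -0.3531, 0.0175, 0, 0, -0.3689]], "finger_gap": 0.028, "force": 20}}

```text
time_s: 1.1
tool_pos: [0.5111, -0.2053, 0.2017]
eef_rot: [0.757, 0.654, -0.0, -0.0]
force: [0.9, -0.4, -0.6]
finger_gap: 0.028
gripper_force: 0.0
```

```bash
python3 -c "
from geo import *
go(.572,-.147,.15,-.146)"
```

```text
row [0.0665 0.0518 0.0517] [-0.0005  0.0001  0.0003] at [ 0.5111 -0.2053  0.2017] q [-0.4   0.29  1.64 -0.    1.21 -0.26]
```

In the tool's units: 0.0665 m / 0.8 = 0.0831, 0.0518 m / 0.8 = 0.0648.

{"op": "hand_motion", "data": {"deltas": [[0.0831, 0.0648, 0.0625, 0, 0, 0], [0.0831, 0.0648, 0.0625, 0, 0, 0], [0.0831, 0.0648, 0.0625, 0, 0, 0], [0.0831, 0.0648, 0.0625, 0, 0, 0], [0.0831, 0.0648, 0.0625, 0, 0, 0]]}}

```text
time_s: 1.52
tool_pos: [0.5706, -0.1488, 0.1512]
eef_rot: [0.756, 0.654, -0.001, -0.001]
force: [0.6, -0.2, 0.3]
finger_gap: 0.0281
gripper_force: 0.0
```

```bash
python3 -c "
from geo import *
go(.572,-.147,.033,-.146)
import cv2
t=env.get_image('side')[:,:,::-1]
cv2.imwrite('pics/s1.png',cv2.resize(t[60:240,150:390],None,fx=3,fy=3,interpolation=cv2.INTER_CUBIC))"
```

```text
row [0.002  0.0014 0.1182] [-0.0024  0.0006  0.0015] at [ 0.5706 -0.1488  0.1512] q [-0.27  0.39  1.62 -0.    1.13 -0.13]
```

View pics/s1.png

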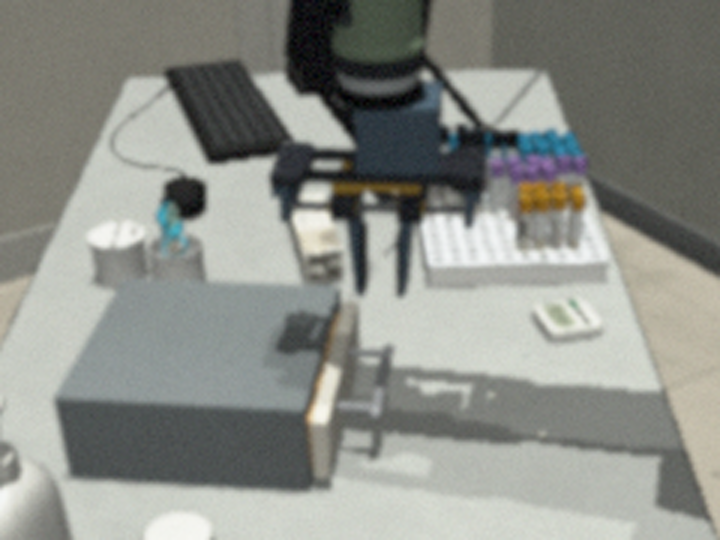

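The fingers (358 and 402, row 290) straddle the bar (about 378). Next I descend and grip.

In the tool's units: 0.117 m / 0.8 = 0.1463, 0.11 m / 0.8 = 0.1375.

{"op": "hand_motion", "data": {"deltas": [[0.0013, 0.0013, 0.0313, 0, 0, 0], [0.0013, 0.0013, 0.0625, 0, 0, 0], [0.0013, 0.0013, 0.0938, 0, 0, 0], [0.0013, 0.0013, 0.1188, 0, 0, 0], [0.0013, 0.0013, 0.1375, 0, 0, 0], [0.0013, 0.0013, 0.1463, 0, 0, 0], [0.0013, 0.0013, 0.1463, 0, 0, 0]]}}

```text
time_s: 2.15
tool_pos: [0.5709, -0.1492, 0.0345]
eef_rot: [0.757, 0.653, -0.001, -0.001]
force: [-0.1, 0.3, -0.0]
finger_gap: 0.0274
gripper_force: 0.0
```

{"op": "hand_motion", "data": {"deltas": [[0, 0, 0, 0, 0, 0], [0, 0, 0, 0, 0, 0], [0, 0, 0, 0, 0, 0], [0, 0, 0, 0, 0, 0]], "finger_gap": 0.0, "force": 25}}

```text
time_s: 2.48
tool_pos: [0.573, -0.1486, 0.0365]
eef_rot: [0.757, 0.654, 0.001, 0.001]
force: [-1.1, -2.5, 4.0]
finger_gap: 0.0103
gripper_force: 25.0
```

```bash
python3 -c "
from geo import *
go(.572-.16*.9894,-.147+.16*.1455,.033,-.146)"
```

```text
row [ 0.0015 -0.1613  0.0031] [ 0.0026  0.0009 -0.    ] at [ 0.573  -0.1486  0.0365] q [-0.27  0.51  1.76 -0.    0.87 -0.13]
```

Gripped the bar. Pulling now, slowing near the stop.

In the tool's units: -0.148 m / 0.8 = -0.185, -0.144 m / 0.8 = -0.18.

{"op": "hand_motion", "data": {"deltas": [[0, -0.01, 0, 0, 0, 0], [0, -0.0275, 0, 0, 0, 0], [0, -0.0463, 0, 0, 0, 0], [0, -0.065, 0, 0, 0, 0], [0, -0.0838, 0, 0, 0, 0], [0, -0.1025, 0, 0, 0, 0], [0, -0.1213, 0, 0, 0, 0], [0, -0.14, 0, 0, 0, 0], [0, -0.1563, 0, 0, 0, 0], [0, -0.17, 0, 0, 0, 0], [0, -0.18, 0, 0, 0, 0], [0, -0.185, 0, 0, 0, 0]]}}

```text
time_s: 3.48
tool_pos: [0.4259, -0.1265, 0.0365]
eef_rot: [0.757, 0.654, 0.001, 0.001]
force: [1.4, 0.2, 7.0]
finger_gap: 0.0104
gripper_force: 25.0
```

{"op": "hand_motion", "data": {"deltas": [[0, -0.0038, 0, 0, 0, 0], [0, -0.0075, 0, 0, 0, 0], [0, -0.0113, 0, 0, 0, 0], [0, -0.015, 0, 0, 0, 0]]}}

```text
time_s: 3.82
tool_pos: [0.4152, -0.1249, 0.0364]
eef_rot: [0.757, 0.654, 0.001, 0.002]
force: [0.8, 1.2, 7.9]
finger_gap: 0.0105
gripper_force: 25.0
```

In the tool's units: -0.006 m / 0.8 = -0.0075, -0.004 m / 0.8 = -0.005.

{"op": "hand_motion", "data": {"deltas": [[0, -0.0025, 0, 0, 0, 0], [0, -0.005, 0, 0, 0, 0], [0, -0.0075, 0, 0, 0, 0], [0, -0.0075, 0, 0, 0, 0]]}}

```text
time_s: 4.15
tool_pos: [0.4129, -0.1246, 0.0365]
eef_rot: [0.757, 0.653, 0.004, 0.005]
force: [10.0, 1.0, -0.4]
finger_gap: 0.0102
gripper_force: 25.0
```

The stop is reached: 10 N, and the arm no longer follows. I'll relax, release and go up.

In the tool's units: 0.003 m / 0.8 = 0.0038.

{"op": "hand_motion", "data": {"deltas": [[0, 0.0038, 0, 0, 0, 0], [0, 0.0038, 0, 0, 0, 0]]}}

```text
time_s: 4.32
tool_pos: [0.4129, -0.1246, 0.0364]
eef_rot: [0.757, 0.654, 0.001, 0.002]
force: [1.9, 1.3, 8.7]
finger_gap: 0.0105
gripper_force: 25.0
```

{"op": "hand_motion", "data": {"deltas": [[0, 0, 0, 0, 0, 0], [0, 0, 0, 0, 0, 0], [0, 0, 0, 0, 0, 0]], "finger_gap": 0.028}}

```text
time_s: 4.57
tool_pos: [0.41, -0.124, 0.0348]
eef_rot: [0.757, 0.654, -0.0, -0.001]
force: [0.1, -0.4, -0.1]
finger_gap: 0.0266
gripper_force: 0.0
```

{"op": "hand_motion", "data": {"deltas": [[0, 0, -0.01, 0, 0, 0], [0, 0, -0.0313, 0, 0, 0], [0, 0, -0.0688, 0, 0, 0], [0, 0, -0.1125, 0, 0, 0], [0, 0, -0.1625, 0, 0, 0], [0, 0, -0.1625, 0, 0, 0]]}}

```text
time_s: 5.07
tool_pos: [0.415, -0.1257, 0.172]
eef_rot: [0.757, 0.654, 0.004, 0.006]
force: [1.3, -0.3, 0.5]
finger_gap: 0.0278
gripper_force: 0.0
```

```bash
python3 -c "
from geo import *
s=env.state()
go(.5218,.2862,.16,1.948)
go(.5218,.2862,.16,0.377)"
```

```text
row [0.4231 0.0456 0.0115] [ 0.0139 -0.005   1.0476] at [ 0.415  -0.1257  0.172 ] q [-0.32  0.12  1.94 -0.    1.06 -0.17]
row [0.4231 0.0456 0.0115] [ 0.0129  0.0061 -0.523 ] at [ 0.415  -0.1257  0.172 ] q [-0.32  0.12  1.94 -0.    1.06 -0.17]
```

In the tool's units: 0.423 m / 0.8 = 0.5288, 0.0456 m / 0.8 = 0.057, 1.0476 rad / 3.1416 = 0.3335.

{"op": "hand_motion", "data": {"deltas": [[0.5288, 0.057, 0.0144, 0.0029, 0, 0.3335], [0.5288, 0.057, 0.0144, 0.0029, 0, 0.3335], [0.5288, 0.057, 0.0144, 0.0029, 0, 0.3335], [0.5288, 0.057, 0.0144, 0.0029, 0, 0.3335], [0.5288, 0.057, 0.0144, 0.0029, 0, 0.3335], [0.5288, 0.057, 0.0144, 0.0029, 0, 0.3335], [0.5288, 0.057, 0.0144, 0.0029, 0, 0.3335], [0.5288, 0.057, 0.0144, 0.0029, 0, 0.3335], [0.5288, 0.057, 0.0144, 0.0029, 0, 0.3335], [0.5288, 0.057, 0.0144, 0.0029, 0, 0.3335], [0.5288, 0.057, 0.0144, 0.0029, 0, 0.3335], [0.5288, 0.057, 0.0144, 0.0029, 0, 0.3335]], "finger_gap": 0.085}}

```text
time_s: 6.07
tool_pos: [0.5184, 0.2925, 0.1531]
eef_rot: [0.982, 0.189, -0.002, -0.004]
force: [1.2, -0.6, 0.1]
finger_gap: 0.0855
gripper_force: 0.0
```

{"op": "hand_motion", "data": {"deltas": [[0, 0, 0, 0, 0, 0], [0, 0, 0, 0, 0, 0], [0, 0, 0, 0, 0, 0]]}}

```text
time_s: 6.32
tool_pos: [0.5169, 0.2861, 0.1533]
eef_rot: [0.982, 0.187, -0.004, -0.003]
force: [-0.3, -0.6, 0.5]
finger_gap: 0.085
gripper_force: 0.0
```

```bash
python3 -c "
from geo import *
go(.5218,.2862,.034,1.948)
import cv2
T=env.get_image('top')[150:250,140:260,::-1];S=env.get_image('side')[190:340,240:360,::-1]
T=cv2.resize(T,(480,400),interpolation=cv2.INTER_CUBIC);S=cv2.resize(S,(320,400),interpolation=cv2.INTER_CUBIC)
cv2.imwrite('pics/s2.png',np.hstack([T,S]))"
```

```text
row [0.0053 0.0025 0.1192] [-0.0066  0.006  -0.0005] at [0.5169 0.2861 0.1533] q [0.48 0.39 1.62 0.01 1.14 1.67]
```

View pics/s2.png

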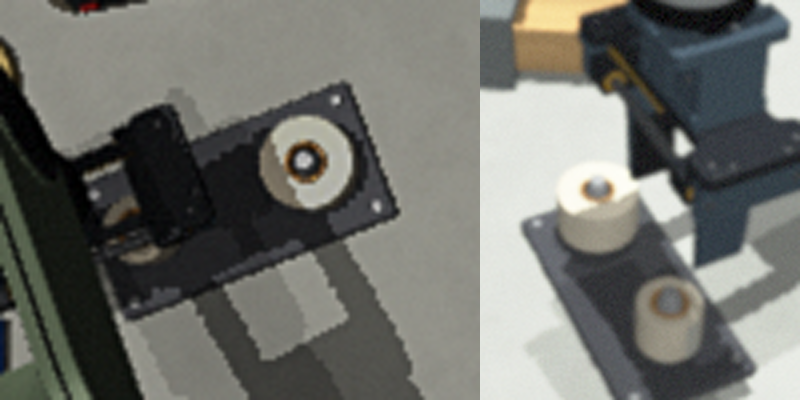

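The gripper is over the slim roll, at about (135,225) in the top crop, and the fat roll (305,160) is clear. Descending, including the small tilt correction.

In the tool's units: 0.119 m / 0.8 = 0.1488, 0.115 m / 0.8 = 0.1438, -0.0066 rad / 3.1416 = -0.0021.

{"op": "hand_motion", "data": {"deltas": [[0.0063, 0.0031, 0.0125, -0.0021, 0.0019, 0], [0.0063, 0.0031, 0.0438, -0.0021, 0.0019, 0], [0.0063, 0.0031, 0.075, -0.0021, 0.0019, 0], [0.0063, 0.0031, 0.1063, -0.0021, 0.0019, 0], [0.0063, 0.0031, 0.1313, -0.0021, 0.0019, 0], [0.0063, 0.0031, 0.1438, -0.0021, 0.0019, 0], [0.0063, 0.0031, 0.1488, -0.0021, 0.0019, 0], [0.0063, 0.0031, 0.1488, -0.0021, 0.0019, 0]]}}

```text
time_s: 7.08
tool_pos: [0.5223, 0.287, 0.0337]
eef_rot: [0.982, 0.187, 0.0, -0.0]
force: [0.4, 0.4, 0.6]
finger_gap: 0.0852
gripper_force: 0.0
```

```bash
python3 -c "
from geo import *
go(.5218,.2862,.034,1.948)"
```

```text
row [-0.0007  0.0006 -0.0003] [-0.0005 -0.0004 -0.0007] at [0.5223 0.287  0.0337] q [0.48 0.51 1.75 0.   0.88 1.68]
```

{"op": "hand_motion", "data": {"deltas": [[0, 0, 0, 0, 0, 0], [0, 0, 0, 0, 0, 0], [0, 0, 0, 0, 0, 0], [0, 0, 0, 0, 0, 0], [0, 0, 0, 0, 0, 0], [0, 0, 0, 0, 0, 0]], "finger_gap": 0.04, "force": 15}}

```text
time_s: 7.58
tool_pos: [0.5226, 0.2879, 0.035]
eef_rot: [0.982, 0.188, 0.001, -0.001]
force: [0.1, -0.5, 2.0]
finger_gap: 0.0507
gripper_force: 15.0
```

{"op": "hand_motion", "data": {"deltas": [[0, 0, -0.0063, 0, 0, 0], [0, 0, -0.025, 0, 0, 0], [0, 0, -0.05, 0, 0, 0], [0, 0, -0.075, 0, 0, 0], [0, 0, -0.1, 0, 0, 0], [0, 0, -0.1188, 0, 0, 0], [0, 0, -0.1313, 0, 0, 0], [0, 0, -0.1313, 0, 0, 0], [0, 0, -0.1313, 0, 0, 0]]}}

```text
time_s: 8.33
tool_pos: [0.5221, 0.2875, 0.1394]
eef_rot: [0.982, 0.187, 0.001, -0.001]
force: [0.1, -0.6, -1.6]
finger_gap: 0.0503
gripper_force: 15.0
```

```bash
python3 -c "
from geo import *
go(.5465,-.1442,.14,-1.717)"
```

```text
row [-0.1364  0.4103 -0.0011] [-0.0012 -0.0016  0.5234] at [0.5221 0.2875 0.1394] q [0.48 0.41 1.63 0.   1.11 1.68]
```

In the tool's units: 0.41 m / 0.8 = 0.5125, -0.09 m / 0.8 = -0.1125, 0.09 rad / 3.1416 = 0.0286.

{"op": "hand_motion", "data": {"deltas": [[-0.0063, 0.0188, -0.0013, 0, 0, 0.0064], [-0.0166, 0.05, -0.0013, 0, 0, 0.0159], [-0.0291, 0.0875, -0.0013, 0, 0, 0.0286], [-0.0458, 0.1375, -0.0013, 0, 0, 0.0446], [-0.0625, 0.1875, -0.0013, 0, 0, 0.0605], [-0.0788, 0.2375, -0.0013, 0, 0, 0.0764], [-0.0956, 0.2875, -0.0013, 0, 0, 0.0923], [-0.1125, 0.3375, -0.0013, 0, 0, 0.1098], [-0.1288, 0.3875, -0.0013, 0, 0, 0.1273], [-0.1456, 0.4375, -0.0013, 0, 0, 0.1432], [-0.16, 0.4813, -0.0013, 0, 0, 0.156], [-0.1705, 0.5125, -0.0013, 0, 0, 0.1666]]}}

```text
time_s: 9.33
tool_pos: [0.5449, -0.1481, 0.1385]
eef_rot: [0.997, -0.075, -0.001, -0.0]
force: [-0.1, 1.2, -0.7]
finger_gap: 0.0505
gripper_force: 15.0
```

{"op": "hand_motion", "data": {"deltas": [[0, 0, 0, 0, 0, 0], [0, 0, 0, 0, 0, 0], [0, 0, 0, 0, 0, 0]]}}

```text
time_s: 9.58
tool_pos: [0.5453, -0.1438, 0.1388]
eef_rot: [0.997, -0.073, -0.001, -0.001]
force: [0.1, 0.9, -1.0]
finger_gap: 0.0504
gripper_force: 15.0
```

```bash
python3 -c "
from geo import *
go(.5465,-.1442,.031,-1.717)
import cv2
T=env.get_image('top')[75:255,260:400,::-1];S=env.get_image('side')[100:250,160:320,::-1]
T=cv2.resize(T,(373,480),interpolation=cv2.INTER_CUBIC);S=cv2.resize(S,(426,400),interpolation=cv2.INTER_CUBIC)
o=np.zeros((480,799,3),np.uint8);o[:,:373]=T;o[:400,373:]=S
cv2.imwrite('pics/s3.png',o)"
```

```text
row [0.0014 0.0005 0.1078] [-0.0022  0.0017 -0.0008] at [ 0.5453 -0.1438  0.1388] q [-0.28  0.36  1.7   0.    1.08  1.44]
```

View pics/s3.png

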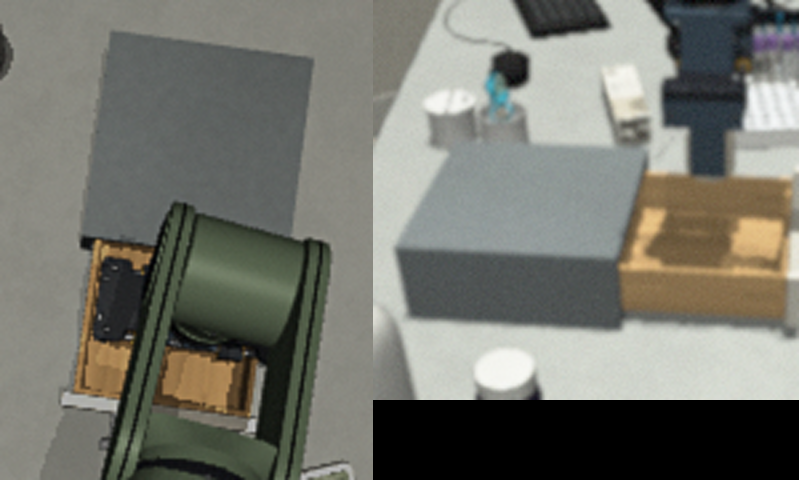

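The drawer is fully out, with the gripper and roll over its middle. Lowering, with a slow final approach.

In the tool's units: 0.103 m / 0.8 = 0.1288, 0.01 m / 0.8 = 0.0125, -0.002 rad / 3.1416 = -0.0006.

{"op": "hand_motion", "data": {"deltas": [[0.0013, 0, 0.0125, -0.0006, 0.0005, 0], [0.0013, 0, 0.0375, -0.0006, 0.0005, 0], [0.0013, 0, 0.0625, -0.0006, 0.0005, 0], [0.0013, 0, 0.0875, -0.0006, 0.0005, 0], [0.0013, 0, 0.1063, -0.0006, 0.0005, 0], [0.0013, 0, 0.1188, -0.0006, 0.0005, 0], [0.0013, 0, 0.1263, -0.0006, 0.0005, 0], [0.0013, 0, 0.1288, -0.0006, 0.0005, 0], [0.0013, 0, 0.1288, -0.0006, 0.0005, 0]]}}

```text
time_s: 10.43
tool_pos: [0.5477, -0.1436, 0.0368]
eef_rot: [0.997, -0.073, 0.001, 0.0]
force: [-0.5, -0.1, -1.1]
finger_gap: 0.0505
gripper_force: 15.0
```

{"op": "hand_motion", "data": {"deltas": [[0, 0, 0.0013, 0, 0, 0], [0, 0, 0.0025, 0, 0, 0], [0, 0, 0.0025, 0, 0, 0], [0, 0, 0.0025, 0, 0, 0]]}}

```text
time_s: 10.77
tool_pos: [0.5479, -0.144, 0.0354]
eef_rot: [0.997, -0.073, 0.002, 0.0]
force: [-0.0, 0.4, -0.9]
finger_gap: 0.0502
gripper_force: 15.0
```

In the tool's units: 0.002 m / 0.8 = 0.0025, 0.001 m / 0.8 = 0.0013.

{"op": "hand_motion", "data": {"deltas": [[0, 0, 0.0013, 0, 0, 0], [0, 0, 0.0025, 0, 0, 0], [0, 0, 0.0025, 0, 0, 0], [0, 0, 0.0025, 0, 0, 0]]}}

```text
time_s: 11.1
tool_pos: [0.5475, -0.1439, 0.0328]
eef_rot: [0.997, -0.073, 0.001, 0.0]
force: [0.6, 0.0, -0.0]
finger_gap: 0.0506
gripper_force: 15.0
```

{"op": "hand_motion", "data": {"deltas": [[0, 0, 0.0006, 0, 0, 0], [0, 0, 0.0013, 0, 0, 0], [0, 0, 0.0013, 0, 0, 0], [0, 0, 0.0013, 0, 0, 0]]}}

```text
time_s: 11.43
tool_pos: [0.5477, -0.1439, 0.032]
eef_rot: [0.997, -0.073, 0.001, 0.0]
force: [-0.5, -0.6, 0.9]
finger_gap: 0.0506
gripper_force: 15.0
```

In the tool's units: 0.001 m / 0.8 = 0.0013, 0.0005 m / 0.8 = 0.0006.

{"op": "hand_motion", "data": {"deltas": [[0, 0, 0.0006, 0, 0, 0], [0, 0, 0.0013, 0, 0, 0], [0, 0, 0.0013, 0, 0, 0], [0, 0, 0.0013, 0, 0, 0]]}}

```text
time_s: 11.77
tool_pos: [0.5484, -0.1441, 0.0319]
eef_rot: [0.997, -0.073, 0.002, 0.0]
force: [-0.9, 0.2, 5.5]
finger_gap: 0.0508
gripper_force: 15.0
```

Contact: 5.5 N upward and the descent has stopped. I'll release to a moderate opening and retreat.

{"op": "hand_motion", "data": {"deltas": [[0, 0, 0, 0, 0, 0], [0, 0, 0, 0, 0, 0], [0, 0, 0, 0, 0, 0], [0, 0, 0, 0, 0, 0], [0, 0, 0, 0, 0, 0]], "finger_gap": 0.08}}

```text
time_s: 12.18
tool_pos: [0.5474, -0.1439, 0.0306]
eef_rot: [0.997, -0.073, 0.001, 0.0]
force: [0.1, 0.1, -0.9]
finger_gap: 0.0792
gripper_force: 0.0
```

{"op": "hand_motion", "data": {"deltas": [[0, 0, -0.0063, 0, 0, 0], [0, 0, -0.025, 0, 0, 0], [0, 0, -0.0563, 0, 0, 0], [0, 0, -0.1, 0, 0, 0], [0, 0, -0.1438, 0, 0, 0], [0, 0, -0.1875, 0, 0, 0], [0, 0, -0.2125, 0, 0, 0], [0, 0, -0.2125, 0, 0, 0]]}}

```text
time_s: 12.85
tool_pos: [0.55, -0.1446, 0.2068]
eef_rot: [0.997, -0.073, 0.007, 0.001]
force: [0.9, -0.4, 0.3]
finger_gap: 0.0802
gripper_force: 0.0
```

```bash
python3 -c "
from geo import *
go(.151,-.555,.214,-1.305)"
```

```text
row [-0.3348  0.4642 -0.0109] [ 0.0048 -0.0131 -0.412 ] at [ 0.55   -0.1446  0.2068] q [-0.28  0.31  1.6  -0.    1.22  1.44]
```

In the tool's units: 0.45 m / 0.8 = 0.5625, -0.32 m / 0.8 = -0.4, -0.4 rad / 3.1416 = -0.1273.

{"op": "hand_motion", "data": {"deltas": [[-0.4, 0.5625, -0.0125, 0, 0, -0.1273], [-0.4, 0.5625, -0.0125, 0, 0, -0.1273], [-0.4, 0.5625, -0.0125, 0, 0, -0.1273], [-0.4, 0.5625, -0.0125, 0, 0, -0.1273], [-0.4, 0.5625, -0.0125, 0, 0, -0.1273], [-0.4, 0.5625, -0.0125, 0, 0, -0.1273], [-0.4, 0.5625, -0.0125, 0, 0, -0.1273], [-0.4, 0.5625, -0.0125, 0, 0, -0.1273], [-0.4, 0.5625, -0.0125, 0, 0, -0.1273], [-0.4, 0.5625, -0.0125, 0, 0, -0.1273], [-0.4, 0.5625, -0.0125, 0, 0, -0.1273], [-0.4, 0.5625, -0.0125, 0, 0, -0.1273]]}}

```text
time_s: 13.85
tool_pos: [0.205, -0.4992, 0.2085]
eef_rot: [0.992, 0.126, 0.001, -0.0]
force: [1.0, -0.7, 0.5]
finger_gap: 0.0799
gripper_force: 0.0
```

{"op": "hand_motion", "data": {"deltas": [[0, 0, 0, 0, 0, 0], [0, 0, 0, 0, 0, 0], [0, 0, 0, 0, 0, 0]]}}

```text
time_s: 14.1
tool_pos: [0.2069, -0.4978, 0.2084]
eef_rot: [0.992, 0.126, 0.001, -0.001]
force: [0.9, 0.4, 0.6]
finger_gap: 0.0798
gripper_force: 0.0
```

```bash
python3 -c "
from geo import *
import cv2
T=env.get_image('top')[75:285,150:410,::-1];S=env.get_image('side')[140:340,160:345,::-1]
T=cv2.resize(T,(480,388),interpolation=cv2.INTER_CUBIC);S=cv2.resize(S,(320,346),interpolation=cv2.INTER_CUBIC)
o=np.zeros((388,800,3),np.uint8);o[:,:480]=T;o[:346,480:]=S
cv2.imwrite('pics/s4.png',o)"
```

```text
(no output)
```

View pics/s4.png

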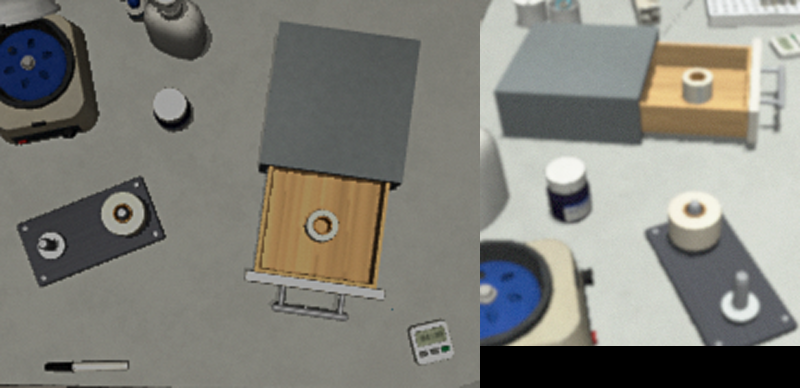

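The roll stands upright mid-drawer at (322,225), the fat roll is still on its spindle and the bystanders are undisturbed. One last check of the drawer's extension from the bar, about (274,306)–(347,317) in this crop.

Run:
```python
from geo import *
H=np.mean([ray("top",(u+.5)*260/480-.5+150,(v+.5)*210/388-.5+75,.055)[:2] for u,v in((274,306),(347,317))],0)
d=np.array([.9894,-.1455]); print(H,(np.array([.6251,-.156])-H)@d,"want .215; travel from start",(np.array([.5724,-.147])-H)@d)
```

```text
[ 0.41447521 -0.12516331] 0.21287890436005596 want .215; travel from start 0.159428024360056
```

```bash
python3 -c "
from station import env
print(env.close_job())"
```

```text
the job is handed in; nothing more can be done
None
```

The job is handed in: I pulled the drawer out to its stop and set the slim roll down upright in the middle of it; the fat roll is still on its spindle, and nothing else looked moved in the final pictures.

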